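# Clear down the laboratory shaker

## Task

Switch the shaker off at its isolator, then take the beakers off its deck and nest them upright in size order in the round bowl, largest first and each fully down inside the next larger one. With the shaker still off, sweep the broken rack pieces off the deck into the waste trough with the brush (never touch them with the gripper), stand the brush back on the middle of its mat, bristles down, and only then switch the shaker on again. Leave the bottle, stamp and sample pots alone.

Things in the scene. Friction and masses are not known exactly. Their poses are not given: they have to be found in the camera images.
- shaker: Fixed white bench shaker, 215 (x) x 360 (y) x 80 mm high with a flat black rubber deck on top, and a steel waste trough on its +y end. Origin: centre of its underside, on the bench; x across the deck, y along it towards the trough.
- deck (a point): Centre of the shaker's deck surface, axes as the shaker. The deck lies 80 mm above the bench, from y = -168 to +180 mm and x = -95 to +95 mm; rims 14 mm high stand on both long sides and at the -y end. The +y end is open: what is pushed over it drops into the trough.
- trough (a point): Centre of the waste trough's floor, 5 mm above the bench, axes as the shaker. Inside it reaches x = +-103 mm and y = -75 to +76 mm; side walls 90 mm high, far (+y) wall 50 mm high. The deck's open edge is at y = -75 mm, 75 mm above this point.
- isolator: Fixed grey isolator box 130 (x) x 90 (y) x 55 mm high that switches the shaker. Origin: centre of its underside. A T handle on top swings in the box's x-z plane about an axis along the box's y, 65 mm above the origin.
- handle (a joint): Angle of the isolator's handle, 0 to 1.2 rad: 0 = OFF (leans 0.6 rad to the box's -x), 1.2 = ON (leans 0.6 rad to the box's +x); upright at 0.6. At the start it is ON. Its weight (about 0.06 N m) makes it fall to whichever end it leans to, so push it past upright with 1 to 2 N; it rests only at the two ends.
- handle_bar (a point): Middle of the handle's black cross bar, a cylinder 20 mm thick and 70 mm long along the box's y, 85 mm from the hinge axis on a 12 mm steel rod.
- bowl: Loose white round bowl, the largest vessel and the one that holds the nest, standing on the bench: 92 mm across the rim, 80 mm at the foot, 40 mm high, wall 3 mm, floor 4 mm. 350 g. It may stay where it is. Origin: centre of its underside, z up.
- beaker_l: Loose white tapered beaker, large and low: 69 mm across the rim, 58 mm at the foot, 68 mm high, wall 3 mm, floor 4 mm, 80 g; open at the top. Origin: centre of its underside, z up the axis. Starts upright on the deck; may be absent. Nested, its rim stands 32 mm above the rim of the bowl.
- beaker_m: The same, medium: 57 mm across the rim, 46 mm at the foot, 96 mm high, 70 g. Nested in the large beaker its rim stands 32 mm above that one's. If the large beaker is absent it goes directly in the bowl. May be absent.
- beaker_s: The same, small, narrow and tall: 44 mm across the rim, 34 mm at the foot, 124 mm high, 60 g. Goes into the next larger beaker that is present. May be absent.
- shard1: Loose broken piece of a white plastic tube rack, 60 x 30 mm (its x, y), 14 mm high with a 26 mm high step at one end, 40 g. Origin: centre of its underside. Starts on the deck; may be absent.
- shard2: Another such piece, same size; may be absent.
- shard3: Another such piece, same size; may be absent.
- brush: Loose broad bench brush standing on its bristles, 165 mm long (its y) and 80 mm wide (its x; the wooden block on top 170 x 84), 82 mm high, 220 g. Stiff dark bristles up to 25 mm, wooden block to 40 mm, then a wooden grip ridge 22 mm thick (x), 110 mm long (y), from 40 to 82 mm above the underside. Origin: centre of its underside, z up.
- brush_mat: Fixed black rubber mat 130 (x) x 210 (y) x 4 mm, on which the brush starts and belongs. Origin: centre of its underside.
- dropper: Loose white bottle, 40 mm across, 100 mm high; leave alone. Origin at its underside.
- stamp: Loose black hand stamp, 30 x 50 mm, 58 mm high; leave alone. Origin at its underside.
- pot1: Loose clear sample pot, 48 mm across, 85 mm high; leave alone. Origin at its underside.
- pot2: Another such pot; leave alone.

How it is judged:
On the way, in this order (a step that is already met when the one before it is completed fails the run):
1. the isolator is switched off (value of joint handle below 0.12 rad), for 0.2 s.
2. with the isolator off, every beaker is nested in size order in the bowl (z of beaker_s in the frame of beaker_m between 0.002 and 0.012 m and horizontal distance between beaker_s and beaker_m below 0.026 m and z of beaker_s in the frame of beaker_l between 0.002 and 0.018 m and horizontal distance between each of beaker_s, beaker_m and beaker_l below 0.026 m and z of beaker_s in the frame of bowl between 0.002 and 0.024 m and horizontal distance between each of beaker_s, beaker_m, beaker_l and bowl below 0.026 m and angle between each of beaker_s, beaker_m, beaker_l's own z axis and vertical below 0.2 rad and z of beaker_m in the frame of beaker_l between 0.002 and 0.012 m and z of beaker_m in the frame of bowl between 0.002 and 0.018 m and z of beaker_l in the frame of bowl between 0.002 and 0.012 m and angle between bowl's own z axis and vertical below 0.1 rad and height (world z) of bowl below 0.01 m and value of joint handle below 0.12 rad), for 0.3 s.
3. with the isolator off, every broken piece is in the waste trough (z of each of shard1, shard2, shard3 in the frame of trough below 0.06 m and x of shard1 in the frame of trough between -0.105 and 0.105 m and y of shard1 in the frame of trough between -0.078 and 0.078 m and x of shard2 in the frame of trough between -0.105 and 0.105 m and y of shard2 in the frame of trough between -0.078 and 0.078 m and x of shard3 in the frame of trough between -0.105 and 0.105 m and y of shard3 in the frame of trough between -0.078 and 0.078 m and value of joint handle below 0.12 rad), for 0.2 s.
4. with the isolator off, the brush stands on its mat again (horizontal distance between brush and brush_mat below 0.045 m and angle between brush's own z axis and vertical below 0.1 rad and height (world z) of brush below 0.012 m and value of joint handle below 0.12 rad), for 0.2 s.
At the end, for the whole second after the job is handed in: Handle at ON (over 1.08 rad); present beakers upright (0.2 rad), fully down in the next larger vessel, centres within 26 mm, bowl on the bench; all pieces in the trough; brush on its bristles on the mat, centres within 45 mm; all at rest (value of joint handle above 1.08 rad and z of beaker_s in the frame of beaker_m between 0.002 and 0.012 m and horizontal distance between beaker_s and beaker_m below 0.026 m and z of beaker_s in the frame of beaker_l between 0.002 and 0.018 m and horizontal distance between each of beaker_s, beaker_m and beaker_l below 0.026 m and z of beaker_s in the frame of bowl between 0.002 and 0.024 m and horizontal distance between each of beaker_s, beaker_m, beaker_l and bowl below 0.026 m and angle between each of beaker_s, beaker_m, beaker_l's own z axis and vertical below 0.2 rad and z of beaker_m in the frame of beaker_l between 0.002 and 0.012 m and z of beaker_m in the frame of bowl between 0.002 and 0.018 m and z of beaker_l in the frame of bowl between 0.002 and 0.012 m and angle between each of bowl, brush's own z axis and vertical below 0.1 rad and height (world z) of bowl below 0.01 m and z of each of shard1, shard2, shard3 in the frame of trough below 0.06 m and x of shard1 in the frame of trough between -0.105 and 0.105 m and y of shard1 in the frame of trough between -0.078 and 0.078 m and x of shard2 in the frame of trough between -0.105 and 0.105 m and y of shard2 in the frame of trough between -0.078 and 0.078 m and x of shard3 in the frame of trough between -0.105 and 0.105 m and y of shard3 in the frame of trough between -0.078 and 0.078 m and horizontal distance between brush and brush_mat below 0.045 m and height (world z) of brush below 0.012 m and linear speed of each of beaker_s, beaker_m, beaker_l, shard1, shard2, shard3, brush below 0.02 m/s); the robot touches nothing.
It fails at once if a bottle, stamp or pot is moved more than 30 mm (distance of any of dropper, stamp, pot1, pot2 from where it was at the start of the episode above 0.03 m).
It fails at once if the gripper touches a broken piece (contact force between the fingers and shard1 above 1 N or contact force between the fingers and shard2 above 1 N or contact force between the fingers and shard3 above 1 N).
Of beaker_s, beaker_m, beaker_l only 2 to 3 are there at a start; the rules pass over those that are not, and their reading is None.
Of shard1, shard2, shard3 only 1 to 3 are there at a start; the rules pass over those that are not, and their reading is None.
At some moment in a run one of bowl, brush may be knocked a few centimetres aside while the robot is not near it.
It also fails if it takes over 192 s, if anything falls off the work surface, if the arm or the gripper's body presses on something with over 40 N, if the wrist force passes 120 N, or if a joint passes its speed limit or range.

## Robot

A 6-joint arm with a two-finger parallel gripper is mounted at the origin on the work surface. World frame = base frame: x ahead of the robot, y to its left, z up, the work surface at z = 0. Lengths are in m, angles in rad, forces in N, time in s.
With the tool pointing down it reaches from about 0.4 to 0.925 m from the base axis. Payload 12.5 kg.
Tool frame: the origin (TCP) lies on the centre line of the jaws, within the pads' length; the fingertips stand manip.tips_ahead ahead of it and the grasp point (between the pads) lies 5 mm behind it (manip.tips_ahead is the distance from the TCP to the fingertips, in m); z points along the fingers, y is the line along which they close (so a half turn about z gives the same grasp; the last joint's range is limited). The gripper opens to 95 mm and grips with 3 to 60 N. Pads are 20 mm wide; open, the fingers measure 119 mm over their backs; the gripper's body (75 mm by 180 mm) begins 59 mm behind the grasp point.
Start: joints at [1.199, 0.491, 1.559, -0, 1.092, -0.106], TCP at [0.164, 0.603, 0.229] pointing down, gripper open.
Joint ranges: [-3.1, 3.1], [-0.84, 2.19], [0.05, 2.79], [-1.13, 4.28], [0.06, 2.93], [-2.69, 2.69]. Speed limits (rad/s): [2.22, 2.22, 2.79, 3.14, 3.14, 3.14].

## Interface

Orientations are given as a rotation vector (axis times angle).
In Python, from bench import manip, imaging gives the robot as it stands. Calls block until the motion is done:
- manip.goto(position, orientation): joint-space move of the TCP to a pose.
- manip.servo_line(position, rot=None, velocity=0.15, force_limit=None): straight line of the TCP; rot=None keeps the orientation; velocity is the mean speed in m/s. With force_limit (N) it stops when the force on the tool has changed by that much, and returns True; else False.
- manip.goto_joints(angles): joint-space move.
- manip.move_gripper(opening): finger opening in m; the grip force is fixed at half the most; returns when the fingers have stopped.
- manip.sleep(seconds).
- manip.inverse_kinematics(position, orientation): joint angles nearest the present ones, or None.
- imaging.get_image(name): name is "scene" or "top" or "wrist"; returns a dict with "color" (384x512x3 uint8, red, green, blue), "fx", "fy", "cx", "cy" (pixels), "dist_coeffs" ([k1, k2, p1, p2, k3] as OpenCV has them; the pictures are not rectified), "R" (3x3) and "t" (3): a world point X has camera coordinates R X + t. Camera axes: x right, y down, z forward; pixel columns grow to the right and rows downward; lengths in m; the calibration is good to about 2 mm. A picture is of the moment at which its call begins. There is no depth.
A pose or a line that the arm cannot do raises manip.Unreachable and nothing moves.
- manip.finish_job(): hands the job in; it is judged then, once.
Readings, each from a call of its own:
- manip.get_time(): time.
- manip.get_joint_positions(): joint angles.
- manip.get_qvel(): joint speeds.
- manip.get_joint_efforts(): joint torques, N m.
- manip.get_tool_pos(): TCP position.
- manip.get_ee_rot(): TCP orientation.
- manip.get_wrist_force(): force on the tool from outside, world axes, zero at the start.
- manip.get_wrist_torque(): the same for the moment, N m.
- manip.get_opening(): finger opening in m.
- manip.get_finger_force(): force on a finger pad.
Only numpy, scipy, OpenCV 4.12 (cv2) and the standard library are available. Lean on these libraries where they do the work, as an engineer would, in place of code of your own. Each camera call takes 0.05 s, during which the arm holds its last target. There are 200 camera calls.

## Working session

There is one attempt and no reset: what is moved stays moved. The work goes in short steps, each a Python script; the robot and the scene stay as the last script left them, time stands still between calls to the robot, and variables do not carry over. Pictures are saved under pics/ and viewed, at most 14 in all, crops included, and the job is handed in when it is done.

```bash
ls; mkdir -p pics; python3 - <<'E'
from bench import manip, imaging
import cv2
for n in ("scene","top"):
    im=imaging.get_image(n)
    cv2.imwrite(f"pics/{n}0.png",cv2.resize(im["color"][:,:,::-1],(800,600),interpolation=cv2.INTER_CUBIC))
    print(n,im["fx"],im["fy"],im["cx"],im["cy"],im["dist_coeffs"],im["R"],im["t"])
print(manip.tips_ahead,manip.get_ee_rot(),manip.get_time(),manip.get_opening())
E
```

```text
pics
scene 357.26679797695726 357.26679797695726 251.480853284863 191.81495664893495 [-0.03120407  0.          0.          0.          0.        ] [[ 0.45033641  0.89283967  0.00586931]
 [ 0.62180198 -0.30889759 -0.71968367]
 [-0.64074911  0.32774931 -0.6942773 ]] [-0.26360091 -0.26413864  1.39098182]
top 387.4722956335828 387.4722956335828 258.26782419294574 195.94810165347562 [0.04283387 0.         0.         0.         0.        ] [[-0.01161157 -0.99991898 -0.00521627]
 [-0.98123182  0.01239843 -0.19243281]
 [ 0.1924819   0.00288393 -0.98129629]] [0.02745233 0.5752442  1.20697175]
0.014 [-4.16247702e-01 -3.11365484e+00  1.51417729e-03] 0.1 0.09504651364071695
```

View pics/scene0.png

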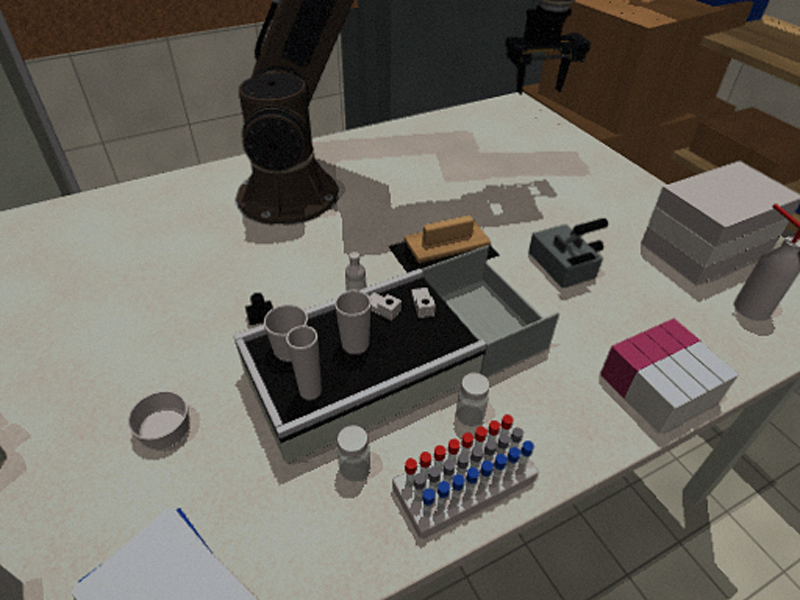

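View pics/top0.png

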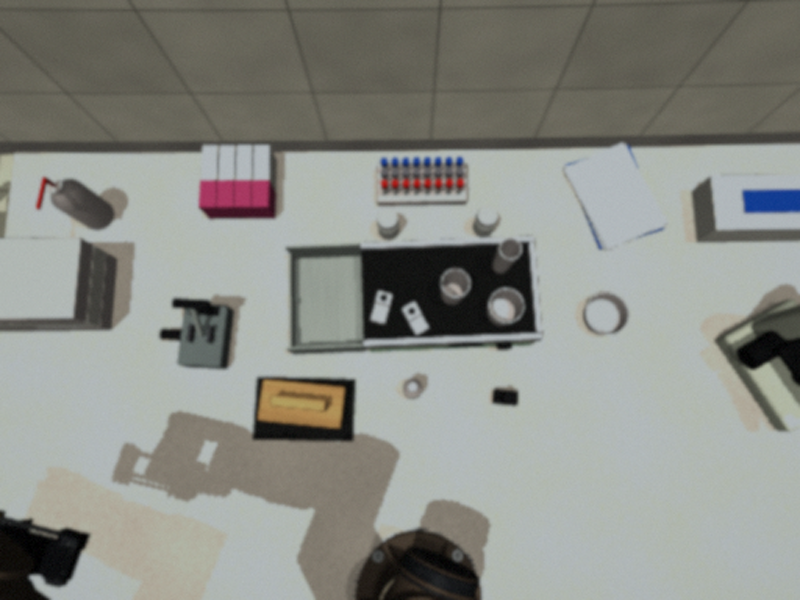

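The scene shows three beakers (at ~(287,330), (353,320), (305,360)), two shards, the bowl at (160,420), the brush on its mat, and the isolator at (567,250). Now an enlarged crop and a helper file.

```bash
cat > h.py <<'E'
from bench import manip, imaging
import cv2, numpy as np
from scipy.spatial.transform import Rotation as Ro
def px2w(im,uv,z):
    K=np.array([[im["fx"],0,im["cx"]],[0,im["fy"],im["cy"]],[0,0,1]])
    uv=np.array(uv,float).reshape(-1,1,2)
    n=cv2.undistortPoints(uv,K,np.array(im["dist_coeffs"])).reshape(-1,2)
    R=np.array(im["R"]);t=np.array(im["t"]);C=-R.T@t
    d=np.c_[n,np.ones(len(n))]@R
    z=np.broadcast_to(z,len(n))
    return C+d*((z-C[2])/d[:,2])[:,None]
def w2px(im,X):
    K=np.array([[im["fx"],0,im["cx"]],[0,im["fy"],im["cy"]],[0,0,1]])
    return cv2.projectPoints(np.array(X,float).reshape(-1,3),cv2.Rodrigues(np.array(im["R"]))[0],np.array(im["t"]),K,np.array(im["dist_coeffs"]))[0].reshape(-1,2)
def crop(im,x0,y0,x1,y1,s):
    return cv2.resize(im["color"][y0:y1,x0:x1,::-1],None,fx=s,fy=s,interpolation=cv2.INTER_CUBIC)
def rot(yaw):   # tool down, tool y (closing line) at world angle yaw
    y=np.array([np.cos(yaw),np.sin(yaw),0]);z=np.array([0,0,-1.])
    return Ro.from_matrix(np.c_[np.cross(y,z),y,z]).as_rotvec()
E
python3 - <<'E'
from h import *
im=imaging.get_image("top"); s=imaging.get_image("scene")
cv2.imwrite("pics/a1.png",crop(im,170,140,410,290,3.3333))
A=crop(im,95,180,235,290,5.0)
cv2.imwrite("pics/a2.png",A)
cv2.imwrite("pics/a3.png",crop(s,330,130,395,190,8))
E
```

```text
(no output)
```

View pics/a1.png

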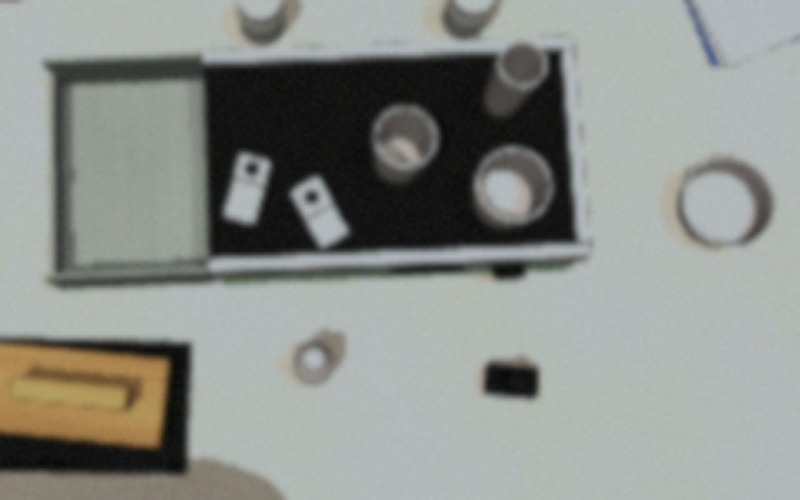

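View pics/a2.png

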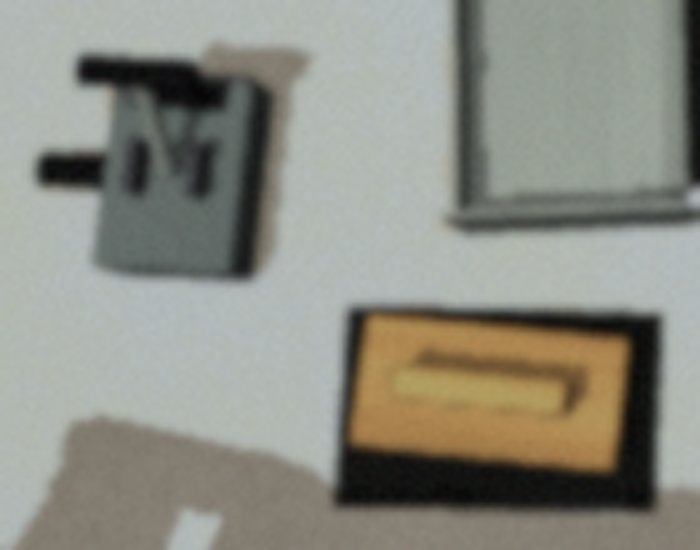

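View pics/a3.png

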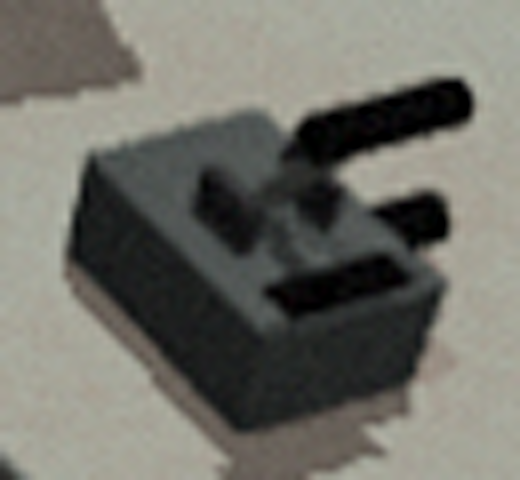

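Top crop: rim centres large (514,188), medium (405,138), small (521,66), bowl (723,201); shards at (246,188) and (320,212). Isolator box is long along world x, its handle leaning towards +x (image up), bar spanning ≈(80..200, 70–80) in a2; brush ridge centre ≈(480,391), mat ≈(501,410).

```bash
python3 - <<'E'
from h import *
np.set_printoptions(precision=4,suppress=True)
im=imaging.get_image("top")
def a1(p): return (np.array(p)+.5)/3.33333-.5+[170,140]
def a2(p): return (np.array(p)+.5)/5-.5+[95,180]
def P(n,f,pts,z): 
    w=px2w(im,f(np.array(pts,float)),z); print(n,w[:,:2].tolist() if len(w)==1 else "\n"+str(w[:,:2]),"mean",w[:,:2].mean(0) if len(w)>1 else "")
P("L l r t b",a1,[(474,188),(554,188),(514,147),(514,226)],.148)
P("M",a1,[(371,138),(439,138),(405,104),(405,171)],.176)
P("S",a1,[(496,66),(547,66),(521,42),(521,90)],.204)
P("bowl",a1,[(677,202),(773,202),(723,157),(723,247)],.04)
P("shards c",a1,[(246,188),(320,212)],.094)
P("shard1 corners",a1,[(240,152),(271,157),(253,225),(222,218)],.094)
P("shard2 corners",a1,[(291,188),(318,177),(350,235),(324,248)],.094)
P("rim outer corners",a1,[(573,40),(590,250),(204,55),(208,268)],.094)
P("trough corners",a1,[(45,63),(52,284)],.095)
P("deck edge",a1,[(205,68),(211,258)],.08)
P("iso top",a2,[(112,80),(240,88),(233,272),(95,265)],.055)
P("bar ends",a2,[(80,70),(200,76)],.135)
P("mat",a2,[(350,310),(662,318),(655,508),(337,503)],.004)
P("block",a2,[(370,315),(630,337),(615,472),(350,445)],.044)
P("ridge",a2,[(395,370),(568,383),(565,412),(392,400)],.086)
P("dropper",a1,[(313,358)],.1);P("stamp",a1,[(511,370)],.058);P("pots",a1,[(262,12),(470,8)],.085)
s=imaging.get_image("scene")
def a3(p): return (np.array(p)+.5)/8-.5+[330,130]
w=px2w(s,a3(np.array([(310,143),(460,100)],float)),.135);print("bar scene",w)
w=px2w(s,a3(np.array([(95,158),(255,112),(445,290),(262,335)],float)),.055);print("box scene",w,w.mean(0))
def f0(p): return (np.array(p)+.5)/1.5625-.5
print("beaker rims scene M S L bowl",px2w(s,f0(np.array([(353,303),(302,338),(287,320),(159,408)],float)),[.176,.204,.148,.04])[:,:2])
E
```

```text
L l r t b 
[[ 0.5551 -0.1412]
 [ 0.5542 -0.2132]
 [ 0.5926 -0.1789]
 [ 0.5199 -0.1757]] mean [ 0.5555 -0.1772]
M 
[[ 0.5961 -0.0476]
 [ 0.5953 -0.108 ]
 [ 0.6269 -0.0787]
 [ 0.5658 -0.077 ]] mean [ 0.596  -0.0778]
S 
[[ 0.6528 -0.1568]
 [ 0.6521 -0.2012]
 [ 0.6743 -0.1795]
 [ 0.6308 -0.1776]] mean [ 0.6525 -0.1788]
bowl 
[[ 0.5596 -0.3544]
 [ 0.5584 -0.4476]
 [ 0.6042 -0.4026]
 [ 0.5144 -0.3958]] mean [ 0.5592 -0.4001]
shards c 
[[ 0.5683  0.0672]
 [ 0.5444 -0.0026]] mean [0.5563 0.0323]
shard1 corners 
[[0.6034 0.0728]
 [0.5981 0.0432]
 [0.5327 0.0607]
 [0.5398 0.09  ]] mean [0.5685 0.0667]
shard2 corners 
[[ 0.5678  0.0245]
 [ 0.5781 -0.0012]
 [ 0.522  -0.0305]
 [ 0.51   -0.0058]] mean [ 0.5445 -0.0032]
rim outer corners 
[[ 0.71   -0.2494]
 [ 0.5052 -0.2546]
 [ 0.6999  0.1072]
 [ 0.4924  0.1031]] mean [ 0.6019 -0.0734]
trough corners 
[[0.6934 0.2604]
 [0.4792 0.2484]] mean [0.5863 0.2544]
deck edge 
[[0.691  0.1073]
 [0.5038 0.1013]] mean [0.5974 0.1043]
iso top 
[[0.5827 0.4796]
 [0.5763 0.3967]
 [0.4567 0.3956]
 [0.4624 0.4832]] mean [0.5195 0.4388]
bar ends 
[[0.573  0.4694]
 [0.5683 0.3968]] mean [0.5707 0.4331]
mat 
[[0.4355 0.3328]
 [0.4274 0.1261]
 [0.3048 0.1301]
 [0.3109 0.3364]] mean [0.3697 0.2313]
block 
[[0.4289 0.3101]
 [0.4126 0.1432]
 [0.3281 0.152 ]
 [0.3473 0.3198]] mean [0.3792 0.2312]
ridge 
[[0.3917 0.2837]
 [0.3823 0.1769]
 [0.3647 0.1785]
 [0.3735 0.2849]] mean [0.3781 0.231 ]
dropper [[0.40725576614690284, 0.006029138231912135]] mean 
stamp [[0.39656210490208876, -0.18169163244877357]] mean 
pots 
[[ 0.7457  0.0511]
 [ 0.747  -0.1527]] mean [ 0.7463 -0.0508]
bar scene [[0.5663 0.4005 0.135 ]
 [0.5704 0.4707 0.135 ]]
box scene [[0.4589 0.3998 0.055 ]
 [0.4629 0.4813 0.055 ]
 [0.5904 0.4726 0.055 ]
 [0.5797 0.389  0.055 ]] [0.523  0.4357 0.055 ]
beaker rims scene M S L bowl [[ 0.5978 -0.0769]
 [ 0.6567 -0.1784]
 [ 0.5599 -0.1743]
 [ 0.549  -0.3987]]
```

Measurements are consistent (rim diameters 72/61/44/93 mm, both cameras agree within ~5 mm; two shards). First move: switch off.

```bash
cat >> h.py <<'E'
def go(p,yaw,line=False,**k):
    c=[]
    for y in (yaw,yaw+np.pi):
        q=manip.inverse_kinematics(p,rot(y))
        if q is not None: c.append((abs(q[5]),y))
    r=rot(min(c)[1]) if c else rot(yaw)
    return manip.goto(p,r)
def st(*a):
    print(*a,"t",round(manip.get_time(),1),"tcp",np.round(manip.get_tool_pos(),4),"F",np.round(manip.get_wrist_force(),1),"op",round(manip.get_opening(),4))
E
python3 - <<'E'
from h import *
manip.move_gripper(0)
go([.618,.435,.26],np.pi/2-.04); st()
manip.servo_line([.618,.435,.134],velocity=.2); st()
print(manip.servo_line([.512,.438,.134],velocity=.1,force_limit=12)); st()
manip.servo_line([.56,.438,.134],velocity=.2)
manip.servo_line([.56,.438,.28],velocity=.3)
go([.56,.1,.32],np.pi/2); st()
t=imaging.get_image("top");s=imaging.get_image("scene")
c=np.hstack([crop(s,320,110,410,190,4.4),crop(t,95,165,175,245,4.4)[:352]])
cv2.imwrite("pics/b1.png",c)
E
```

```text
t 3.6 tcp [0.6171 0.4359 0.26  ] F [-0.4 -0.   0.1] op 0.0001
t 4.4 tcp [0.6183 0.4356 0.1354] F [ 0.2 -0.1  0.4] op 0.0003
False
t 5.6 tcp [0.5125 0.438  0.1339] F [-0.8 -0.3  0.3] op -0.0
t 7.9 tcp [0.5602 0.1008 0.3196] F [ 0.5  0.4 -0. ] op 0.0003
```

View pics/b1.png

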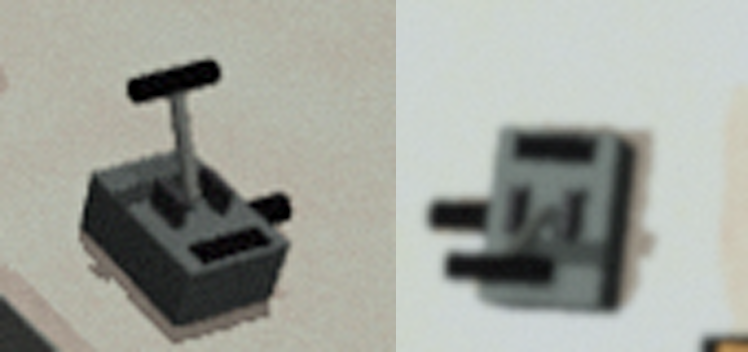

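The handle is OFF (bar now leaning to −x). Next the large beaker, checking the bowl by template matching first.

```bash
cat >> h.py <<'E'
REF=cv2.resize(cv2.imread("pics/top0.png"),(512,384),interpolation=cv2.INTER_AREA)
def shift(im,uv,h,z,s=32):
    """world shift of the feature near uv (native px) in top view since the start, and match score"""
    u,v=uv;T=REF[v-h:v+h,u-h:u+h]
    I=np.ascontiguousarray(im["color"][:,:,::-1])[v-h-s:v+h+s,u-h-s:u+h+s]
    m=cv2.matchTemplate(I,T,cv2.TM_CCOEFF_NORMED);_,sc,_,p=cv2.minMaxLoc(m)
    a,b=px2w(im,[(u,v),(u+p[0]-s,v+p[1]-s)],z)
    return (b-a)[:2],sc
def bowlxy():
    d,s=shift(imaging.get_image("top"),(387,200),20,.04);print("bowl shift",d,s)
    return np.array([.557,-.400])+d,s
def pick(x,y,rim,yaw,op=.09):
    z=rim-.013
    manip.move_gripper(op); go([x,y,z+.06],yaw)
    if manip.servo_line([x,y,z],velocity=.1,force_limit=8): st("BLOCKED")
    manip.move_gripper(0); st("gripped")
E
python3 - <<'E'
from h import *
print(bowlxy())
go([.5555,-.177,.30],np.pi/2)
pick(.5555,-.177,.148,np.pi/2)
manip.servo_line([.5555,-.177,.27],velocity=.2); st()
print(bowlxy())
E
```

```text
bowl shift [0. 0.] 0.9983757138252258
(array([ 0.557, -0.4  ]), 0.9983757138252258)
gripped t 13.5 tcp [ 0.5556 -0.1771  0.1353] F [-0.7  0.3  3.7] op 0.0681
t 14.4 tcp [ 0.555  -0.1768  0.2688] F [-0.2 -0.  -0.1] op 0.068
bowl shift [0.06154163 0.07737136] 0.25367096066474915
(array([ 0.61854163, -0.32262864]), 0.25367096066474915)
```

```bash
cat >> h.py <<'E'
def place(x,y,rim,yaw=np.pi/2):
    z=rim-.013
    go([x,y,z+.15],yaw)
    manip.servo_line([x,y,z+.025],velocity=.2)
    hit=manip.servo_line([x,y,z-.003],velocity=.04,force_limit=3); st("placed",hit)
    manip.move_gripper(min(.095,manip.get_opening()+.025))
    manip.servo_line([x,y,z+.12],velocity=.25); st()
E
python3 - <<'E'
from h import *
place(.557,-.4,.072)
go([.56,-.1,.33],np.pi/2)
t=imaging.get_image("top");s=imaging.get_image("scene")
c=np.hstack([crop(t,350,160,430,240,5),crop(s,70,220,150,300,5)])
cv2.imwrite("pics/c1.png",c)
E
```

```text
placed True t 16.7 tcp [ 0.5567 -0.3997  0.0586] F [ 0.4 -0.6  0. ] op 0.0675
t 18.0 tcp [ 0.5566 -0.3997  0.1784] F [ 0.8  0.5 -0.9] op 0.0925
```

View pics/c1.png

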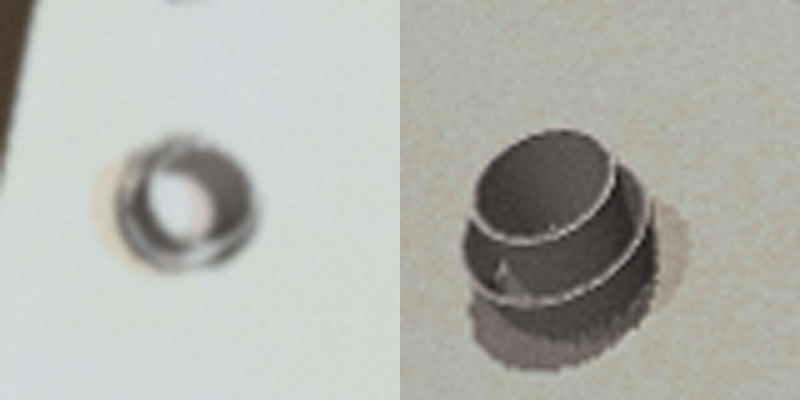

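```bash
python3 - <<'E'
from h import *
np.set_printoptions(precision=4,suppress=True)
s=imaging.get_image("scene");t=imaging.get_image("top")
f=lambda p:(np.array(p,float)-[400,0]+.5)/5-.5+[70,220]
print(px2w(s,f([(544,185),(474,205),(616,165),(525,242),(560,129)]),.072))
print(px2w(s,f([(560,228),(464,240),(655,205),(535,306)]),.040))
A=crop(s,80,230,140,290,6.6667);B=crop(t,365,180,410,225,8.889)
th=np.linspace(0,6.283,60)
b=np.array([.555,-.4]);
for off,col in (((.557,-.4,.04,.046),(0,255,0)),((.557,-.4,.072,.0345),(0,0,255))):
    X=np.c_[off[0]+off[3]*np.cos(th),off[1]+off[3]*np.sin(th),np.full(60,off[2])]
    for im,I,x0,y0,k in((s,A,80,230,6.6667),(t,B,365,180,8.889)):
        p=((w2px(im,X)-[x0,y0]+.5)*k-.5).astype(np.int32); cv2.polylines(I,[p],True,col,1)
cv2.imwrite("pics/c2.png",np.hstack([A,B]))
E
```

```text
[[ 0.5599 -0.3991  0.072 ]
 [ 0.557  -0.4312  0.072 ]
 [ 0.5633 -0.3655  0.072 ]
 [ 0.5892 -0.4128  0.072 ]
 [ 0.5289 -0.386   0.072 ]]
[[ 0.5619 -0.4009  0.04  ]
 [ 0.5482 -0.4446  0.04  ]
 [ 0.5689 -0.3559  0.04  ]
 [ 0.6018 -0.4197  0.04  ]]
```

View pics/c2.png

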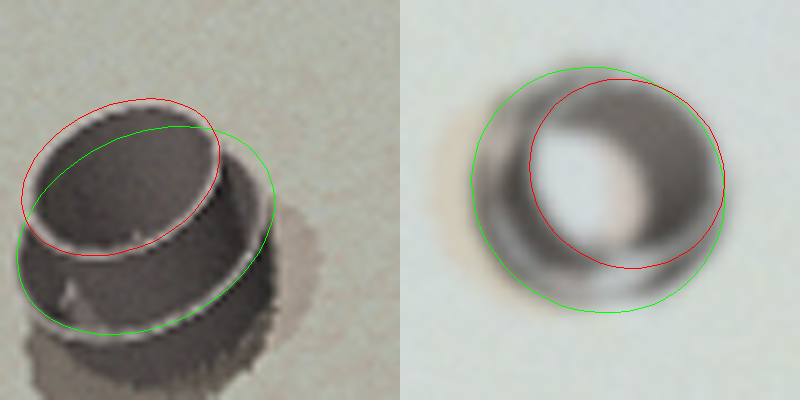

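The large beaker stands flat in the bowl (overlays match both views). Next the medium.

```bash
python3 - <<'E'
from h import *
import h
t=imaging.get_image("top"); h.REF=t["color"][:,:,::-1].copy()
pick(.597,-.0775,.176,np.pi/2,.08)
manip.servo_line([.597,-.0775,.33],velocity=.2); st()
print(shift(imaging.get_image("top"),(387,200),16,.07,20))
place(.558,-.399,.104)
go([.6,-.1,.36],np.pi/2)
s=imaging.get_image("scene");t=imaging.get_image("top")
A=crop(s,80,210,140,290,6.6667);B=crop(t,365,180,410,225,8.889)
B=np.vstack([B,crop(t,330,150,345,155,8.8889)*0,B*0])[:len(A)]
th=np.linspace(0,6.283,60)
for off,col in (((.558,-.399,.104,.0285),(0,255,0)),((.558,-.399,.072,.0345),(0,0,255))):
    X=np.c_[off[0]+off[3]*np.cos(th),off[1]+off[3]*np.sin(th),np.full(60,off[2])]
    for im,I,x0,y0,k in((s,A,80,210,6.6667),(t,B,365,180,8.889)):
        p=((w2px(im,X)-[x0,y0]+.5)*k-.5).astype(np.int32); cv2.polylines(I,[p],True,col,1)
B=np.pad(B,((0,max(0,len(A)-len(B))),(0,0),(0,0)))
cv2.imwrite("pics/d1.png",np.hstack([A,B]))
E
```

```text
gripped t 21.8 tcp [ 0.5971 -0.0775  0.1632] F [0.9 1.3 2.5] op 0.0555
t 22.8 tcp [ 0.5966 -0.0775  0.3288] F [ 0.7  0.2 -0.8] op 0.0558
(array([0., 0.]), 0.9992636442184448)
placed True t 25.5 tcp [ 0.5578 -0.3988  0.0908] F [0.1 0.4 3.3] op 0.0556
t 26.8 tcp [ 0.5576 -0.3987  0.2102] F [-0.5 -0.2 -1.1] op 0.0805Traceback (most recent call last):
  File "<stdin>", line 11, in <module>
    return _nx.concatenate(arrs, 0, dtype=dtype, casting=casting)
           ~~~~~~~~~~~~~~~^^^^^^^^^^^^^^^^^^^^^^^^^^^^^^^^^^^^^^^
ValueError: all the input array dimensions except for the concatenation axis must match exactly, but along dimension 1, the array at index 0 has size 400 and the array at index 1 has size 133
```

Contact came at z 0.0908 (expected 0.091), so the medium is fully down. Now the small one.

```bash
python3 - <<'E'
from h import *
import h
t=imaging.get_image("top"); h.REF=t["color"][:,:,::-1].copy()
go([.654,-.1788,.30],np.pi/2)
pick(.654,-.1788,.204,np.pi/2,.07)
manip.servo_line([.654,-.1788,.37],velocity=.2); st()
print(shift(imaging.get_image("top"),(387,200),16,.07,20))
place(.558,-.399,.136)
go([.57,.1,.36],np.pi/2)
s=imaging.get_image("scene");t=imaging.get_image("top")
A=crop(s,80,190,150,290,5.5)
th=np.linspace(0,6.283,60)
for z,r,col in ((.136,.022,(255,0,0)),(.104,.0285,(0,255,0)),(.072,.0345,(0,0,255))):
    X=np.c_[.558+r*np.cos(th),-.399+r*np.sin(th),np.full(60,z)]
    cv2.polylines(A,[((w2px(s,X)-[80,190]+.5)*5.5-.5).astype(np.int32)],True,col,1)
B=crop(t,190,140,350,230,2.5)
cv2.imwrite("pics/d2.png",np.hstack([A,np.pad(B,((0,len(A)-len(B)),(0,0),(0,0)))]))
E
```

```text
gripped t 30.8 tcp [ 0.6541 -0.1788  0.1913] F [0.2 0.6 2.3] op 0.0432
t 31.9 tcp [ 0.6537 -0.1787  0.3686] F [-0.1 -0.1 -0.8] op 0.0437
(array([-3.87977384e-05, -3.15964399e-03]), 0.753765344619751)
placed True t 34.3 tcp [ 0.5578 -0.3989  0.1227] F [ 0.2 -0.2  1.3] op 0.0433
t 35.6 tcp [ 0.5577 -0.3988  0.2424] F [ 0.2 -0.7 -0.9] op 0.0682
```

View pics/d2.png

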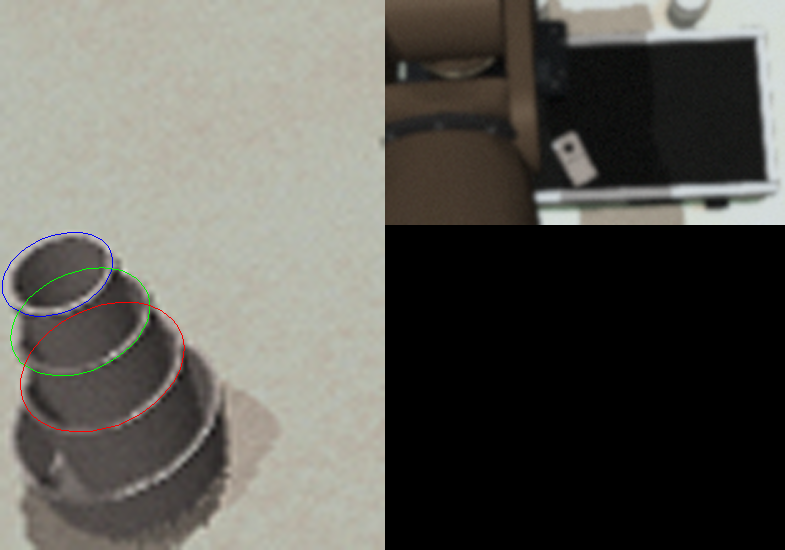

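All three nested; the rest of the deck shows no third shard. Now check the brush hasn't moved and grasp it.

```bash
python3 - <<'E'
from h import *
go([.5,-.2,.36],np.pi/2)
t=imaging.get_image("top")
for uv,h,z in(((191,258),24,.06),((177,262),8,.06),((208,262),8,.06)): print(shift(t,uv,h,z,20))
d,sc=shift(t,(191,258),24,.06,20)
if sc>.95 and np.hypot(*d)<.006:
    manip.move_gripper(.06)
    go([.378,.231,.16],-.09)
    print(manip.servo_line([.378,.231,.064],velocity=.12,force_limit=10)); st()
    manip.move_gripper(0); st()
    manip.servo_line([.378,.231,.26],velocity=.15); st()
else: cv2.imwrite("pics/e0.png",crop(t,95,180,235,290,5))
E
```

```text
(array([ 0.06215891, -0.03978023]), 0.4111804962158203)
(array([-0.03648293,  0.02058187]), 0.6360055208206177)
(array([-0.03612786,  0.04928741]), 0.9732187390327454)
```

View pics/e0.png

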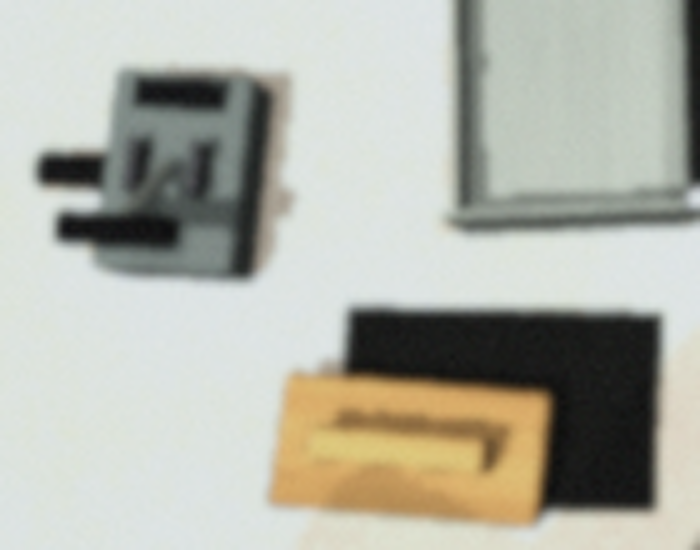

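The brush was knocked aside: block corners now ≈(289,372),(554,391),(536,525),(268,503), ridge centre ≈(397,451).

```bash
python3 - <<'E'
from h import *
t=imaging.get_image("top")
a2=lambda p:(np.array(p,float)+.5)/5-.5+[95,180]
r=px2w(t,a2([(312,430),(484,442),(482,473),(308,458)]),.085)[:,:2]
b=px2w(t,a2([(289,372),(554,391),(536,525),(268,503)]),.043)[:,:2]
print(r,r.mean(0),b,b.mean(0))
c=(r.mean(0)+b.mean(0))/2
d=(b[0]-b[1]+b[3]-b[2]); yaw=np.arctan2(d[1],d[0])-np.pi/2; print(c,yaw)
manip.move_gripper(.06)
go([*c,.16],yaw)
print(manip.servo_line([*c,.063],velocity=.12,force_limit=10)); st()
manip.move_gripper(0); st()
manip.servo_line([*c,.26],velocity=.15); st()
E
```

```text
[[0.35615092 0.33338995]
 [0.34735343 0.22798177]
 [0.32879344 0.22874847]
 [0.3393737  0.33510713]] [0.34291787 0.28130683] [[0.39357553 0.36052436]
 [0.37916068 0.19148206]
 [0.29622561 0.20138983]
 [0.312285   0.37000537]] [0.34531171 0.28085041]
[0.34411479 0.28107862] -0.09000798766111484
False
t 43.4 tcp [0.3444 0.2812 0.0634] F [-0.3  0.6 -0.5] op 0.06
t 44.1 tcp [0.3439 0.281  0.063 ] F [-1.  -0.6  3.1] op 0.0219
t 45.6 tcp [0.3439 0.2809 0.2593] F [-0.4 -0.4 -3.5] op 0.0217
```

```bash
cat >> h.py <<'E'
A0=.035
def deck(x,y,z): 
    c,s=np.cos(A0),np.sin(A0)
    return [.603+c*x-s*y,-.0745+s*x+c*y,z]
E
python3 - <<'E'
from h import *
go(deck(-.007,-.03,.28),np.pi/2+A0); st()
manip.servo_line(deck(-.007,-.03,.160),velocity=.15)
print(manip.servo_line(deck(-.007,-.03,.130),velocity=.03,force_limit=4)); st()
z=manip.get_tool_pos()[2]
s=imaging.get_image("scene")
cv2.imwrite("pics/f1.png",crop(s,140,110,360,290,3.3))
E
```

```text
t 47.3 tcp [ 0.5969 -0.1036  0.28  ] F [-0.4  0.1 -2.8] op 0.0218
True
t 48.9 tcp [ 0.5971 -0.1047  0.1387] F [1.1 0.1 1.6] op 0.0219
```

View pics/f1.png

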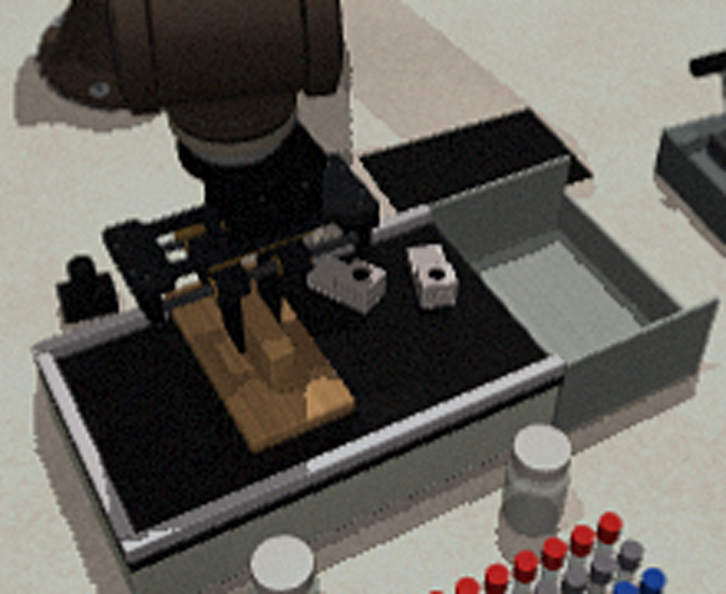

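The brush stands on the deck behind both shards. Sweep.

```bash
python3 - <<'E'
from h import *
z=.1392
print(manip.servo_line(deck(-.007,.10,z),velocity=.07,force_limit=20)); st()
print(manip.servo_line(deck(-.007,.168,z),velocity=.1,force_limit=20)); st()
manip.sleep(.3)
manip.servo_line(deck(-.007,.1,z+.02),velocity=.2)
manip.servo_line(deck(-.007,-.02,z+.13),velocity=.3); st()
go(deck(-.007,-.12,.28),np.pi/2+A0)
s=imaging.get_image("scene");t=imaging.get_image("top")
A=crop(s,200,140,370,290,2.6);B=crop(t,170,140,310,290,2.5)
h=max(len(A),len(B));P=lambda I:np.pad(I,((0,h-len(I)),(0,0),(0,0)))
cv2.imwrite("pics/g1.png",np.hstack([P(A),P(B)])[:, :800])
E
```

```text
False
t 51.0 tcp [0.5925 0.025  0.1391] F [-0.1 -0.4 -2.5] op 0.0219
False
t 51.8 tcp [0.5901 0.093  0.1392] F [-0.2 -0.3 -3.1] op 0.022
t 53.3 tcp [ 0.5961 -0.0935  0.2679] F [-0.3  2.1 -3.2] op 0.0219
```

View pics/g1.png

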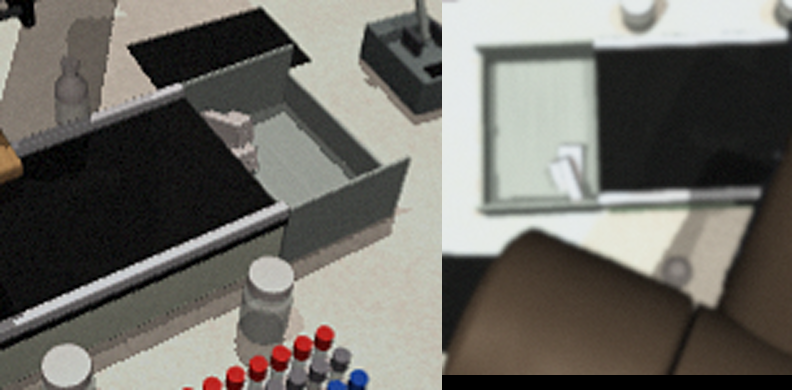

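Both shards lie in the trough, roughly flat. Return the brush to the mat.

```bash
python3 - <<'E'
from h import *
go([.370,.231,.26],-.04); st()
manip.servo_line([.370,.231,.085],velocity=.15)
print(manip.servo_line([.370,.231,.057],velocity=.03,force_limit=3)); st()
manip.move_gripper(.05)
manip.servo_line([.370,.231,.2],velocity=.2)
manip.move_gripper(0)
go([.425,.43,.26],np.pi/2-.04); st()
t=imaging.get_image("top");s=imaging.get_image("scene")
cv2.imwrite("pics/h1.png",np.hstack([crop(t,95,180,225,290,3),crop(s,230,90,400,200,2.4)[:264]] if 0 else [crop(t,95,180,225,290,3),np.pad(crop(s,230,90,400,200,2.4),((0,66),(0,0),(0,0)))]))
E
```

```text
t 55.7 tcp [0.3707 0.2307 0.2601] F [ 0.5  0.2 -2.5] op 0.0216
True
t 57.7 tcp [0.3699 0.231  0.0622] F [ 0.5  1.2 -1. ] op 0.0217
t 61.4 tcp [0.4249 0.4295 0.2597] F [-0.1 -0.2  0.6] op 0.0002
```

View pics/h1.png

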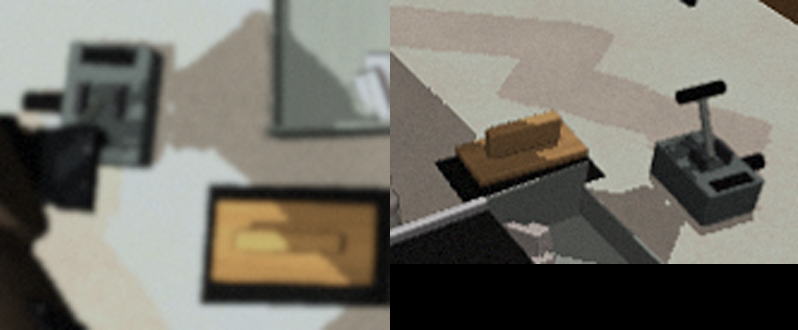

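Brush is centred on its mat; now switch ON.

```bash
python3 - <<'E'
from h import *
manip.servo_line([.425,.439,.134],velocity=.15)
print(manip.servo_line([.530,.436,.134],velocity=.1,force_limit=12)); st()
manip.servo_line([.48,.437,.134],velocity=.2)
manip.servo_line([.48,.437,.30],velocity=.3)
go([.5,-.05,.38],np.pi/2); manip.sleep(.5); st()
t=imaging.get_image("top");s=imaging.get_image("scene")
A=crop(s,60,80,400,320,2.3)
cv2.imwrite("pics/i1.png",A)
E
```

```text
False
t 63.7 tcp [0.5295 0.4361 0.134 ] F [ 0.4 -0.1  0.3] op 0.0001
t 67.2 tcp [ 0.5    -0.0499  0.38  ] F [-0.1  0.2 -0.1] op 0.0006
```

View pics/i1.png

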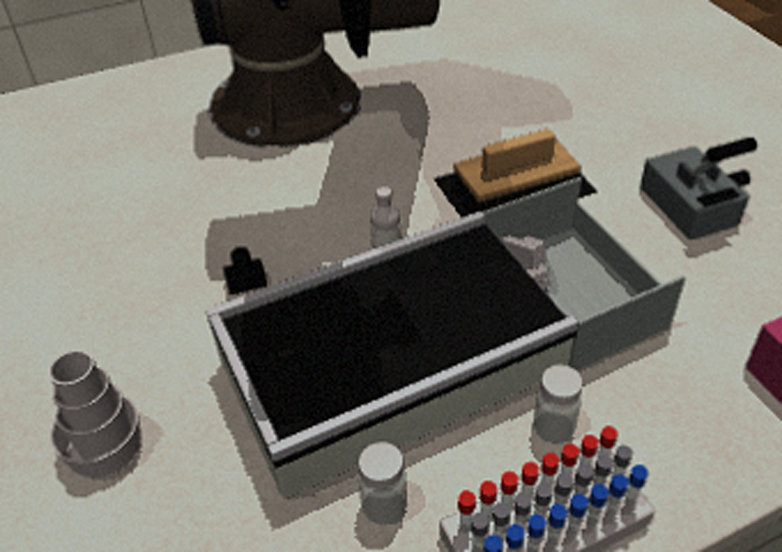

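Everything is in place: handle ON, nest upright, shards in the trough, brush on its mat, other objects untouched.

```bash
python3 -c "
from bench import manip
print(manip.finish_job())"
```

```text
the job is handed in; nothing more can be done
None
```

I carried out every step and handed the job in at about 67 s of the 192 s allowed; the judge returned no verdict, but the last picture shows all three beakers nested in the bowl, both broken pieces in the trough, the brush on its mat and the isolator ON.

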